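Put the gauge weight away and screw the lid onto its dry pot

TASK

Stand the small brass-coloured gauge weight upright inside the open aluminium pot and let go of it. Then set the three-winged steel lid on the pot so that it rests up on top of the threads (not yet dropped in), let go of it, and by pushing its wings turn it backward (anticlockwise seen from above) until it drops into the thread start, then forward (clockwise) until it comes to its stop, fully home. Leave the other things near the pot where they are.

Things in the scene. Friction and masses are not known exactly. Their poses are not given: they have to be found in the camera images.
- pot: round open aluminium pot fixed to the worktop: foot 132 mm wide, 8 mm high; body 108 mm wide up to 26 mm; neck 84 mm wide (100 mm over its threads) with tapered rim at 58 mm; mouth 74 mm wide, inner floor 12 mm above the worktop. Origin: centre of the underside, z up. The thread has three entry gaps, at 0, +120 and -120 degrees from the pot's +x axis; a short ridge on the foot marks each
- pot_gap (a point): floor of the entry gap on the pot's +x side: 46 mm from the axis, 37 mm above its origin. Clockwise (from above) of each gap runs a rib that the lid's pins must pass under. A lid riding on the ribs cannot be turned forward into a gap (a tooth stops it); turned back it climbs up to 2.5 mm, drops about 9.5 mm into the gap and is stopped there. Forward it then sinks 4 mm over 70 degrees to a hard stop
- lid: loose round steel lid, 112 mm wide (152 mm over its wings), 36 mm high to its flat deck, 0.4 kg. Origin: centre of the skirt's lower edge, z up. Origin above the pot's origin: 41 to 44 mm riding on the ribs, 34.5 mm just after the drop, 30.5 mm fully home; about 1.5 mm play sideways. Three wings stick out of its side and a knob stands in the middle of the deck. About 1 to 3 N on a wing turns it on the pot
- lid_pin (a point): pin inside the lid's skirt on its +x side: 5 mm thick, 48 mm from the axis, 5 mm above the lid's origin. Two more at +120 and -120 degrees; each lies in line with a wing. With its pins 10 to 100 degrees clockwise of the pot's gaps the lid rides on the ribs; within 4 degrees of a gap it drops straight in
- lid_wing (a point): middle of the lid's +x wing, 66 mm from the lid's axis, 11 mm above its origin. A wing is a block sticking out of the skirt: 20 mm radially (56 to 76 mm from the axis), 10 mm along the turn, 16 mm high (3 to 19 mm above the lid's origin). Two more at +120 and -120 degrees. Dots on the deck mark the wings' directions
- knob_grip (a point): middle of the lid's black lifting knob: upright cylinder on the lid's axis, 18 mm wide, 23 mm high (36.5 to 59.5 mm above the lid's origin). It swivels with slight friction (0.015 N m): enough to carry the hanging lid's yaw along, too little to turn the lid on the pot
- gauge_weight: brass-coloured calibration weight, 26 mm wide body 26 mm high, narrower head above, 38 mm in all, 0.11 kg. Origin: centre of the underside, z up
- amber_dropper: bystander: amber dropper bottle 30 mm wide, 104 mm high; origin at the centre of its underside
- swab_cup: bystander: clear cup with swabs, 51 mm wide, 109 mm high; origin at the centre of its underside
- kapton_tape: bystander: roll of tape lying flat, 72 mm wide, 12 mm high; origin at the centre of its underside
- film_reel: bystander: white film reel lying flat, 68 mm wide, 12 mm high; origin at the centre of its underside
Mind the look-alikes: they are no part of the job. Of the things that look like the gauge_weight, take the one that is farthest to the robot's right at the start.

How it is judged:
By the outcome, as a careful person would: the job done as asked, in the order asked, and still so for the second after the job is handed in, with the robot touching nothing.
It also fails if it takes over 72 s, if anything falls off the work surface, if the arm or the gripper's body presses on something with over 40 N, if the wrist force passes 120 N, or if a joint passes its speed limit or range.

ROBOT

A 7-joint arm with a two-finger parallel gripper is mounted at the origin on a cart in front of the work surface, level with it; the furniture and walls round the work are solid. World frame = base frame: x ahead of the robot, y to its left, z up, the work surface at z = 0. Lengths are in m, angles in rad, forces in N, time in s.
With the tool pointing down it reaches from about 0.425 to 1.025 m from the base axis. Payload 9.4 kg.
Tool frame: the origin (TCP) lies at the centre of the arm's flange, where the gripper is bolted on; the fingertips stand 173 mm ahead of it and the grasp point (between the pads) lies 155 mm ahead of it; z points along the fingers, y is the line along which they close (so a half turn about z gives the same grasp; the last joint's range is limited). The gripper opens to 85 mm and grips with 20 to 120 N. Pads are 22 mm wide; open, the fingers measure 114 mm over their backs; the gripper's body (76 mm by 85 mm) begins 54 mm behind the grasp point. The pads swing forward as they close: fully open they stand 13 mm farther back than shut.
Start: joints at [-1.386, 0.599, -0.003, 1.599, 0.002, 0.943, -0.08], TCP at [0.188, 0.7, 0.405] pointing down, gripper open.
Joint ranges: [-2.57, 2.57], [-0.35, 1.97], [-1.29, 1.29], [0.11, 2.56], [-1.05, 4.19], [0.11, 1.86], [-2.63, 2.63]. Speed limits (rad/s): [2.22, 2.22, 3.01, 3.01, 3.14, 3.14, 3.14].

INTERFACE

Orientations are given as [roll, pitch, yaw] about the fixed x, y, z axes, in that order (R = Rz(yaw) Ry(pitch) Rx(roll)).
In Python, from workcell import observe, capture, job_done gives the robot as it stands. The module is installed in compiled form; this text tells all that it offers.
- The arm moves only by the tool drive_tool, never from a script. Its argument "moves" is a list of rows, each a list of 3 entries, a list of its own where there are three numbers: the finger opening in m, from 0 to 0.0854, then the shift along the tool's x, y, z in m, then the turn about the tool's z in degrees. In form: [[grip, [dx, dy, dz], spin], ...]. A call has 1 to 20 rows; each row shifts and turns the commanded pose from where the row before left it, along the tool's axes as they then stand; what a row does not reach is not made up. A row lasts 1/12 s, in which the tool goes at most 41.7 mm and 7.16 degrees, less where a joint would pass 70% of its speed; a pose out of reach is approached as far as the arm can. A call with a gripper value outside its range is refused whole. The fingers move at their own pace and stop on an object; "squeeze" is the grip in N (left out, the last holds). Time passes only in rows, so rows that do not move let the fingers close. It gives the time, the measured TCP pose, the force, the opening and the grip force at its end, in the units of the state.
- observe(): the state, without advancing time (a new reading comes with each control period).
- capture(name): name is "side" or "top"; returns a dict with "frame" (480x640x3 uint8, red, green, blue), "range_z" (480x640 float32, m along the optical axis (not along the pixel's ray), 0 where there is no reading), "fx", "fy", "cx", "cy" (pixels), "k1" (the pictures are not rectified: a ray, as slopes to the right and down, at radius r is drawn at 1 + k1 r^2 times it, then the intrinsics apply), "rvec" (rotation vector, rad) and "tvec" (3), from world to camera coordinates, as OpenCV has them. Camera axes: x right, y down, z forward; pixel columns grow to the right and rows downward; lengths in m; the calibration is good to about 2 mm. A picture is of the moment at which its call begins.
- job_done(): hands the job in; it is judged then, once.
The state is a dict: "clock": time; "qpos": joint angles; "dq": joint speeds; "joint_efforts": joint torques, N m; "tcp_pos": TCP position; "tool_rot": TCP orientation; "ft_force": force on the tool from outside, world axes, zero at the start; "torque": the same for the moment, N m; "width": finger opening in m; "finger_force": force on a finger pad.
Only numpy, scipy, OpenCV 4.12 (cv2) and the standard library are available. Lean on these libraries where they do the work, as an engineer would, in place of code of your own. Each camera call takes 0.05 s, during which the arm holds its last target. There are 200 camera calls.

## Working session

There is one attempt and no reset: what is moved stays moved. The work goes in short steps, Python scripts to look and compute and a tool call to move; the robot and the scene stay as the last step left them, time stands still between calls to the robot, and variables do not carry over. Pictures are saved under pics/ and viewed, at most 10 in all, crops included, and the job is handed in when it is done.

Besides the shell and the picture viewer there is one more tool, called after "Request:" as name([rows], argument=value, ...), one row to a line, values as JSON. drive_tool: Moves the arm, as the interface text tells. Its arguments: {"type":"object","properties":{"moves":{"type":"array"},"squeeze":{"type":"number"}},"required":["moves"]}

```bash
mkdir -p pics
cat > h.py <<'E'
import numpy as np, cv2
from workcell import observe, capture, job_done
def cam(n):
    c=capture(n); c['R']=cv2.Rodrigues(np.array(c['rvec'],float))[0]; c['t']=np.array(c['tvec'],float).ravel(); return c
def slopes(c,uv):
    d=(np.atleast_2d(uv).astype(float)-[c['cx'],c['cy']])/[c['fx'],c['fy']]; s=d.copy()
    for _ in range(20): s=d/(1+c['k1']*(s**2).sum(1,keepdims=True))
    return s
def plane(c,uv,z):
    s=slopes(c,uv); d=np.c_[s,np.ones(len(s))]@c['R']; o=-c['R'].T@c['t']
    return o+d*((z-o[2])/d[:,2])[:,None]
def cloud(c):
    v,u=np.mgrid[:480,:640]; s=slopes(c,np.c_[u.ravel(),v.ravel()]); z=c['range_z'].ravel()[:,None].astype(float)
    P=(np.c_[s,np.ones(len(s))]*z-c['t'])@c['R']; P[z[:,0]==0]=np.nan
    return P.reshape(480,640,3)
def save(n,im): cv2.imwrite('pics/'+n+'.png',cv2.cvtColor(np.ascontiguousarray(im),cv2.COLOR_RGB2BGR))
def proj(c,P):
    q=np.atleast_2d(P)@c['R'].T+c['t']; s=q[:,:2]/q[:,2:]; r=(s**2).sum(1,keepdims=True)
    return s*(1+c['k1']*r)*[c['fx'],c['fy']]+[c['cx'],c['cy']]
E
python3 - <<'E'
from h import *
import pickle
for n in('side','top'):
    c=cam(n); save(n+'0',c['frame']); pickle.dump(c,open(n+'0.pkl','wb'))
    print(n,c['fx'],c['k1'],-c['R'].T@c['t'],c['R'][2], (c['range_z']>0).mean())
o=observe();print(o)
E
```

```text
side 518.9267510357773 0.04793226547270454 [0.1669395  1.02546676 0.64837331] [ 0.31390763 -0.80157935 -0.50885415] 0.9960286458333333
top 496.89579764462707 0.01353585183285921 [0.36564704 0.10308856 1.14863734] [ 0.143832   -0.00538212 -0.98958748] 0.9960091145833333
{'clock': 0.1, 'qpos': array([-1.38568194,  0.60005207, -0.00250064,  1.60009115,  0.0018052 ,
        0.94290465, -0.07983101]), 'dq': array([-0.00057288, -0.00227752, -0.0021012 , -0.00199906, -0.00092483,
        0.00028043,  0.0005301 ]), 'joint_efforts': array([ 4.44753910e-03, -7.77989388e+01,  1.56976976e+00, -2.58625120e+01,
        1.26746146e-02,  5.43207745e-03,  5.26860134e-06]), 'tcp_pos': array([0.1876178 , 0.70010096, 0.403884  ]), 'tool_rot': array([-3.14014803e+00,  1.62997075e-04,  2.87977371e+00]), 'ft_force': array([ 0.09877271, -0.00945955, -1.177763  ]), 'torque': array([-0.01348917, -0.02050736, -0.06352191]), 'finger_force': 0.0, 'width': 0.0855297843788518}
```

View pictures.

View pics/top0.png

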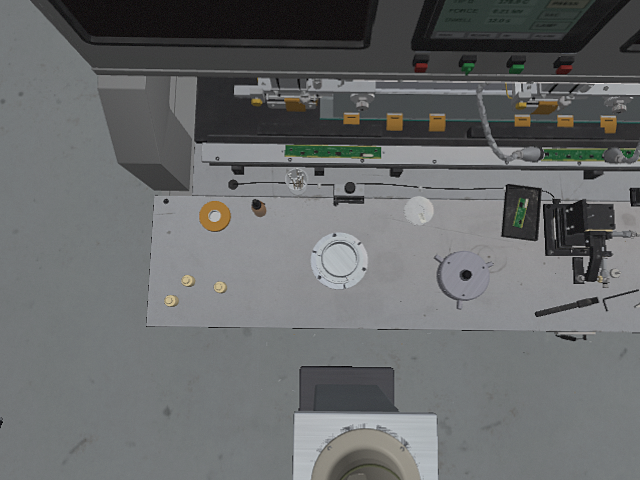

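View pics/side0.png

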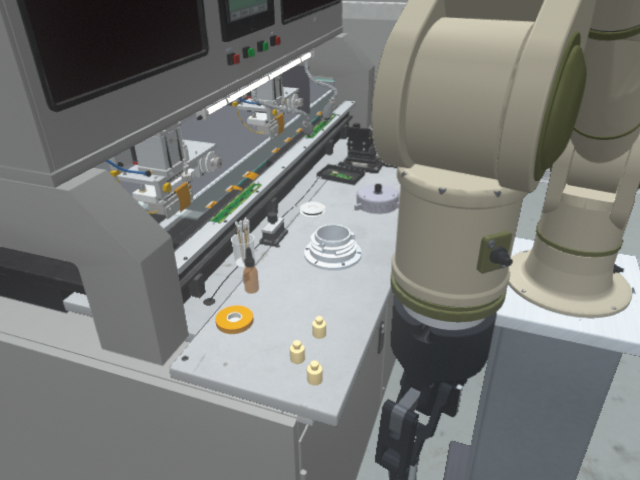

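Weight look-alikes (top view): (188,281), (170,301), (220,287). Left in the picture is +y, so the one farthest to the robot's right is (220,287). The pot is at (340,261), the lid at (465,274) with wings at about (437,258), (489,258) and (459,305).

Run:
```python
from h import *
import pickle
c=pickle.load(open('top0.pkl','rb')); f=c['frame']
up=lambda u,v,r,s: cv2.resize(f[v-r:v+r,u-r:u+r],(s,s),interpolation=cv2.INTER_CUBIC)
a=up(340,261,36,400); b=up(465,274,36,400)
w=cv2.resize(f[255:325,150:250],(400,200)[::1],interpolation=cv2.INTER_CUBIC) if 0 else cv2.resize(f[265:315,150:250],(400,200),interpolation=cv2.INTER_CUBIC)
save('crop0',np.vstack([np.hstack([a,b]),np.hstack([w,np.zeros_like(w)])]))
P=cloud(c)
hsv=cv2.cvtColor(f,cv2.COLOR_RGB2HSV)
m=cv2.inRange(hsv,(12,50,120),(35,255,255)); n,l,st,ce=cv2.connectedComponentsWithStats(m)
for i in range(1,n):
    if st[i,4]>30 and 150<ce[i][0]<260 and ce[i][1]>190:
        p=P[l==i]; print('brass',ce[i],st[i,4],plane(c,ce[i],.02)[0],np.nanmax(p[:,2]), np.nanmedian(p[p[:,2]>.03],0))
# height based
def fit(mask,z,name):
    p=P[mask]; xy=p[:,:2]; q=(xy.min(0)+xy.max(0))/2; print(name,'bbox',q,xy.max(0)-xy.min(0),'mean',p.mean(0),len(p)); return p
X,Y,Z=P[...,0],P[...,1],P[...,2]
box=np.zeros((480,640),bool)
def bx(u,v,r): b=np.zeros((480,640),bool); b[v-r:v+r,u-r:u+r]=1; return b
for nm,u,v,r,lo,hi in[('potrim',340,261,34,.05,.064),('foot',340,261,36,.004,.064),('lid all',465,274,40,.006,.2),('liddeck',465,274,36,.03,.042),('knob',465,274,14,.05,.08),('tape',215,216,22,.006,.02),('reel',419,210,22,.006,.03),('drop',258,206,14,.01,.13),('cup',297,180,16,.03,.13),('table',380,310,10,-.1,.1)]:
    fit(bx(u,v,r)&(Z>lo)&(Z<hi),0,nm)
```

```text
brass [214.1509434 215.3663522] 636 [0.58944582 0.35087452 0.02      ] 0.01771170035498121 [nan nan nan]
brass [187.6754386  280.07017544] 114 [0.43953266 0.4041     0.02      ] 0.04214102362894137 [0.43844291 0.40472169 0.03721894]
brass [219.81081081 286.73873874] 111 [0.42533647 0.33093655 0.02      ] 0.042459827981815364 [0.42409992 0.33145994 0.03608605]
brass [170.87394958 300.05042017] 119 [0.39420791 0.43940157 0.02      ] 0.04210956432225124 [0.39382919 0.4406656  0.03668957]
potrim bbox [0.4862353  0.06417776] [0.08933139 0.09120316] mean [0.48727352 0.06346971 0.05560268] 251
foot bbox [0.48935192 0.06010998] [0.16402333 0.16398569] mean [0.48833447 0.06268472 0.02195387] 2560
lid all bbox [ 0.46848634 -0.22976165] [0.1759268  0.18298877] mean [ 0.45640431 -0.21605564  0.03379114] 2242
liddeck bbox [ 0.45721616 -0.2191561 ] [0.11044364 0.11369634] mean [ 0.4572468  -0.21861427  0.03526899] 1888
knob bbox [ 0.45821123 -0.21982818] [0.0180335  0.02164158] mean [ 0.45742406 -0.21886567  0.05725391] 65
tape bbox [0.59020175 0.34623189] [0.07110359 0.08502836] mean [0.59007631 0.3527223  0.01129514] 670
reel bbox [ 0.6206442  -0.13242383] [0.08872733 0.08647078] mean [ 0.61085308 -0.12318596  0.01157378] 647
drop bbox [0.60473736 0.24856942] [0.02820623 0.02912927] mean [0.60065389 0.24573446 0.05895878] 194
cup bbox [0.67293952 0.16115614] [0.0619666  0.07154656] mean [0.67476588 0.16113827 0.06376246] 386
table bbox [ 0.37890537 -0.03281071] [0.04367517 0.04440023] mean [ 0.37885705 -0.03273211 -0.00068436] 398
  return np.nanmean(a, axis, out=out, keepdims=keepdims)
```

View pics/crop0.png

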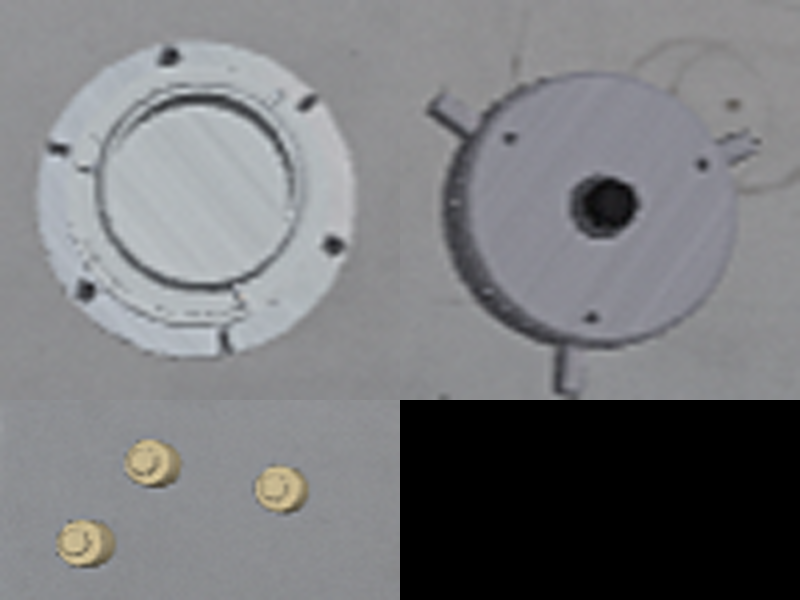

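The crop shows the chosen weight upright, rightmost of the three, at crop (280,488). The pot's radial ridges are at crop (308,102), (225,342) and (58,148); the round marks between them are screws. The lid's deck dots are at (510,138), (702,164) and (592,317).

Run:
```python
from h import *
import pickle
c=pickle.load(open('top0.pkl','rb')); g=cv2.cvtColor(c['frame'],cv2.COLOR_RGB2GRAY).astype(float)
def ref(u,v,r=3):
    u0,v0=int(round(u)),int(round(v)); w=g[v0-r:v0+r+1,u0-r:u0+r+1]; w=np.clip(np.median(w)-12-w,0,None)
    y,x=np.mgrid[v0-r:v0+r+1,u0-r:u0+r+1]; return np.array([(w*x).sum(),(w*y).sum()])/w.sum()
def mod(A,C): # common angle mod 120
    a=np.arctan2(*(A-C)[:,:2].T[::-1]); r=np.hypot(*(A-C)[:,:2].T); z=np.exp(3j*a).mean(); return np.degrees(a),r,np.degrees(np.angle(z))/3
R=np.array([ref(304+x/5.556,225+y/5.556) for x,y in[(308,102),(225,342),(58,148)]])
B=np.array([ref(304+x/5.556,225+y/5.556) for x,y in[(170,56),(333,245),(86,290)]])
L=np.array([ref(429+x/5.556,238+y/5.556,2) for x,y in[(110,138),(302,164),(192,317)]])
D=plane(c,R,.010);E=plane(c,B,.009); Lp=plane(c,L,.036)
print('pot C ridges',D.mean(0),'bolts',E.mean(0)); print(mod(D,D.mean(0)),mod(E,E.mean(0)))
print('lid C',Lp.mean(0),mod(Lp,Lp.mean(0)))
# wings far ends (top z=.019), world
# circle fits by contour: mouth rim bright and knob
f=c['frame'];k=(g<60).astype(np.uint8); n,l,st,ce=cv2.connectedComponentsWithStats(k)
for i in range(1,n):
    if abs(ce[i]-[466,274]).max()<8: print('knob',ce[i],st[i],plane(c,ce[i],.0575))
print('w',plane(c,[217.75,286.5],.038),plane(c,[219.81,286.74],.02))
# side view
s=pickle.load(open('side0.pkl','rb')); h=cv2.cvtColor(s['frame'],cv2.COLOR_RGB2HSV)
m=cv2.inRange(h,(12,50,120),(35,255,255)); n,l,st,ce=cv2.connectedComponentsWithStats(m)
for i in range(1,n):
    if 60<st[i,4] and 280<ce[i][0]<340 and ce[i][1]>300: print(ce[i],st[i],plane(s,ce[i],.018))
P=cloud(s)
gs=cv2.cvtColor(s['frame'],cv2.COLOR_RGB2GRAY)
k=(gs[170:200,365:395]<60).astype(np.uint8);n,l,st,ce=cv2.connectedComponentsWithStats(k)
for i in range(1,n): print('knob side',ce[i]+[365,170],st[i],plane(s,ce[i]+[365,170],.048))
Z=P[...,2]; b=np.zeros_like(Z,bool); b[220:270,300:365]=1
m=b&(Z>.052)&(Z<.064); p=P[m]; print('rim side',(p.min(0)+p.max(0))/2,p.max(0)-p.min(0))
```

```text
pot C ridges [0.49079031 0.06138158 0.01      ] bolts [0.49056252 0.06168967 0.009     ]
(array([ -48.78649842, -169.0672829 ,   71.64327473]), array([0.06252401, 0.06181366, 0.06190787]), np.float64(-48.736838380140085)) (array([  11.31734087, -108.83948823,  131.10092645]), array([0.0603604 , 0.06052797, 0.06030102]), np.float64(11.192926194738975))
lid C [ 0.45821895 -0.2199753   0.036     ] (array([ 53.01949546, -67.09544077, 173.36656787]), array([0.04534047, 0.04497316, 0.04507947]), np.float64(53.0968723557294))
knob [465.78666667 274.32      ] [460 270  12  10  75] [[ 0.45730334 -0.2160228   0.0575    ]]
knob [461. 278.] [461 278   1   1   1] [[ 0.44906563 -0.20526218  0.0575    ]]
w [[0.42486007 0.33189793 0.038     ]] [[0.42533361 0.33093825 0.02      ]]
[318.94444444 327.49145299] [313 317  13  21 234] [[0.4255149  0.33314186 0.018     ]]
[296.80597015 352.22014925] [290 341  15  23 268] [[0.43944717 0.40702013 0.018     ]]
[314.31438127 372.80936455] [307 361  15  24 299] [[0.39395335 0.44206611 0.018     ]]
knob side [367. 170.] [2 0 1 1 1] [[ 0.51923497 -0.33023354  0.048     ]]
knob side [375. 171.] [9 1 3 1 3] [[ 0.49555744 -0.33047219  0.048     ]]
knob side [377.60869565 188.2173913 ] [11 16  5  6 23] [[ 0.45939879 -0.22064575  0.048     ]]
rim side [0.48935374 0.06673633 0.05655358] [0.08537469 0.08914515 0.00890327]
```

Request:
drive_tool([
  [0.05, [-0.0216, -0.0196, 0], 0],
  [0.05, [-0.0216, -0.0196, 0], 0],
  [0.05, [-0.0216, -0.0196, 0], 0],
  [0.05, [-0.0216, -0.0196, 0], 0],
  [0.05, [-0.0216, -0.0196, 0], 0],
  [0.05, [-0.0216, -0.0196, 0], 0],
  [0.05, [-0.0216, -0.0196, 0], 0],
  [0.05, [-0.0216, -0.0196, 0], 0],
  [0.05, [-0.0216, -0.0196, 0], 0],
  [0.05, [-0.0216, -0.0196, 0], 0],
  [0.05, [-0.0216, -0.0196, 0], 0],
  [0.05, [-0.0216, -0.0196, 0], 0],
  [0.05, [-0.0216, -0.0196, 0], 0],
  [0.05, [-0.0216, -0.0196, 0], 0],
  [0.05, [-0.0216, -0.0196, 0], 0],
  [0.05, [0, 0, 0], 0],
], squeeze=30)

```text
clock: 1.43
tcp_pos: [0.4275, 0.3272, 0.4046]
tool_rot: [-3.139, 0.002, 2.873]
ft_force: [-0.2, -0.2, 0.8]
width: 0.0501
finger_force: 0.0
```

```bash
cat >> h.py <<'E'
from scipy.spatial.transform import Rotation as Ro
def need(x,y,tipz,yaw=None):
    o=observe(); R=Ro.from_euler('xyz',o['tool_rot']).as_matrix(); p=np.array(o['tcp_pos'])
    d=R.T@(np.array([x,y,tipz+.173])-p); yw=np.degrees(o['tool_rot'][2])
    print('t',round(o['clock'],2),'tcp',p.round(4),'rpy',np.degrees(o['tool_rot']).round(2),'w',round(o['width'],4),'need',d.round(4),'spin',None if yaw is None else round((yw-yaw+180)%360-180,2),'F',np.round(o['ft_force'],2),'gf',o['finger_force'])
E
python3 - <<'E'
from h import *
need(.4252,.332,.010)
P=cloud(cam('top')); Z=P[...,2]
m=(P[...,0]>.4)&(P[...,0]<.75)&(abs(P[...,1]-.05)<.25)&(Z>.15); print('overhang',[ (z,np.nanmin(P[...,0][m&(Z>z)]) if (m&(Z>z)).any() else None) for z in(.15,.3,.5)])
c=cam('side'); save('s1',cv2.resize(c['frame'][200:420,220:440],(600,600),interpolation=cv2.INTER_CUBIC))
E
```

```text
t 1.43 tcp [0.4275 0.3272 0.4046] rpy [-1.7986e+02  9.0000e-02  1.6460e+02] w 0.0501 need [0.0038 0.0046 0.2216] spin None F [-0.18 -0.21  0.83] gf 0.0
overhang [(0.15, np.float64(0.40002151966799476)), (0.3, np.float64(0.40002151966799476)), (0.5, np.float64(0.40002151966799476))]
```

View pics/s1.png

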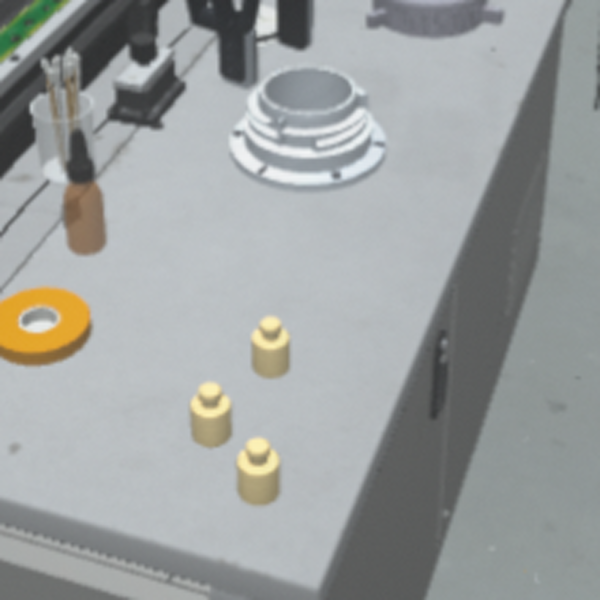

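The side view shows the open fingertips (crop (240,45) and (295,20)) still high above, and the chosen weight at crop (270,348) standing alone.

Request:
drive_tool([
  [0.05, [0.0038, 0.0046, 0.02], 0],
  [0.05, [0, 0, 0.03], 0],
  [0.05, [0, 0, 0.03], 0],
  [0.05, [0, 0, 0.03], 0],
  [0.05, [0, 0, 0.03], 0],
  [0.05, [0, 0, 0.02], 0],
  [0.05, [0, 0, 0.01], 0],
  [0.05, [0, 0, 0], 0],
  [0.05, [0, 0, 0], 0],
])

```text
clock: 2.28
tcp_pos: [0.4217, 0.3386, 0.2347]
tool_rot: [-3.141, -0.001, 2.881]
ft_force: [0.3, 0.4, -0.1]
width: 0.0504
finger_force: 0.0
```

Run:
```python
from h import *
import pickle
need(.4252,.332,.010)
P=cloud(pickle.load(open('top0.pkl','rb'))); X,Y,Z=P[...,0],P[...,1],P[...,2]
for z in(.03,.15,.3,.5):
    m=(X>.57)&(abs(Y-.05)<.2)&(Z>z)&(Z<1.0); i=np.nanargmin(np.where(m,X,9)); print(z,P.reshape(-1,3)[i].round(3))
```

```text
t 2.28 tcp [0.4217 0.3386 0.2347] rpy [-1.7998e+02 -3.0000e-02  1.6506e+02] w 0.0504 need [-0.0051 -0.0055  0.0517] spin None F [ 0.31  0.36 -0.14] gf 0.0
0.03 [0.591 0.247 0.046]
0.15 [ 0.754 -0.128  0.402]
0.3 [ 0.754 -0.128  0.402]
0.5 [ 0.764 -0.084  0.559]
```

Request:
drive_tool([
  [0.05, [-0.0051, -0.0055, 0], 0],
  [0.05, [0, 0, 0.01], 0],
  [0.05, [0, 0, 0], 0],
  [0.05, [0, 0, 0], 0],
  [0.05, [0, 0, 0], 0],
])

```text
clock: 2.7
tcp_pos: [0.4256, 0.3312, 0.225]
tool_rot: [3.141, 0.0, 2.88]
ft_force: [-0.2, 0.5, 0.5]
width: 0.0501
finger_force: 0.0
```

Run:
```python
from h import *
need(.4252,.332,.010)
c=cam('side'); save('s2',cv2.resize(c['frame'][270:400,250:400],(750,650)[::1],interpolation=cv2.INTER_CUBIC)[:600])
```

```text
t 2.7 tcp [0.4256 0.3312 0.225 ] rpy [1.7998e+02 1.0000e-02 1.6499e+02] w 0.0501 need [0.0006 0.0006 0.042 ] spin None F [-0.17  0.49  0.46] gf 0.0
```

View pics/s2.png

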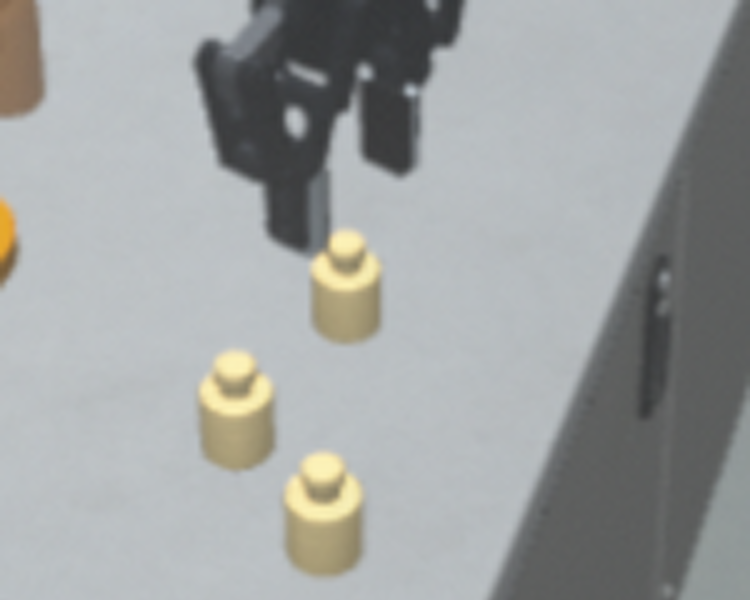

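The fingers are open above the weight, tips at about crop (290,245) and (390,170), straddling it on the closing line; clear of the other weights.

Request:
drive_tool([
  [0.05, [0.0006, 0.0006, 0.01], 0],
  [0.05, [0, 0, 0.01], 0],
  [0.05, [0, 0, 0.01], 0],
  [0.05, [0, 0, 0.008], 0],
  [0.05, [0, 0, 0.002], 0],
  [0.05, [0, 0, 0], 0],
  [0.022, [0, 0, 0], 0],
  [0.022, [0, 0, 0], 0],
  [0.022, [0, 0, 0], 0],
  [0.022, [0, 0, 0], 0],
  [0.022, [0, 0, 0], 0],
  [0.022, [0, 0, 0], 0],
], squeeze=30)

```text
clock: 3.75
tcp_pos: [0.4252, 0.332, 0.185]
tool_rot: [3.141, 0.0, 2.88]
ft_force: [-0.5, 1.0, 1.6]
width: 0.0245
finger_force: 29.7
```

Run:
```python
from h import *
need(.4252,.332,.010)
```

```text
t 3.75 tcp [0.4252 0.332  0.185 ] rpy [1.7997e+02 2.0000e-02 1.6500e+02] w 0.0245 need [-0.    -0.     0.002] spin None F [-0.52  1.    1.65] gf 29.72580604822724
```

Request:
drive_tool([
  [0.022, [0, 0, -0.01], 0],
  [0.022, [0, 0, -0.03], 0],
  [0.022, [0, 0, -0.03], 0],
  [0.022, [0, 0, -0.03], 0],
  [0.022, [-0.0133, -0.0244, 0], 0],
  [0.022, [-0.0133, -0.0244, 0], 0],
  [0.022, [-0.0133, -0.0244, 0], 0],
  [0.022, [-0.0133, -0.0244, 0], 0],
  [0.022, [-0.0133, -0.0244, 0], 0],
  [0.022, [-0.0133, -0.0244, 0], 0],
  [0.022, [-0.0133, -0.0244, 0], 0],
  [0.022, [-0.0133, -0.0244, 0], 0],
  [0.022, [-0.0133, -0.0244, 0], 0],
  [0.022, [-0.0133, -0.0244, 0], 0],
  [0.022, [0, 0, 0], 0],
  [0.022, [0, 0, 0], 0],
  [0.022, [0, 0, 0], 0],
  [0.022, [0, 0, 0], 0],
])

```text
clock: 5.25
tcp_pos: [0.4902, 0.063, 0.285]
tool_rot: [3.141, 0.0, 2.881]
ft_force: [1.0, -0.1, -0.7]
width: 0.0241
finger_force: 29.8
```

Run:
```python
from h import *
need(.4907,.0617,.024)
c=cam('side'); save('s3',cv2.resize(c['frame'][170:280,280:400],(654,600),interpolation=cv2.INTER_CUBIC))
```

```text
t 5.25 tcp [0.4902 0.063  0.285 ] rpy [1.7997e+02 1.0000e-02 1.6509e+02] w 0.0241 need [-0.0008 -0.0012  0.088 ] spin None F [ 1.04 -0.08 -0.68] gf 29.81238959619077
```

View pics/s3.png

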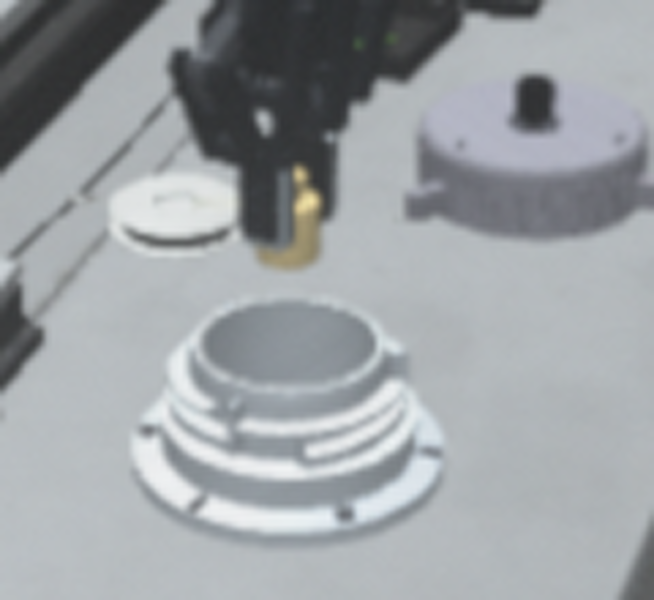

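The weight hangs upright in the fingers at crop (288,225), centred over the pot mouth at (288,345). Lowering it in.

Request:
drive_tool([
  [0.022, [-0.0008, -0.0012, 0.015], 0],
  [0.022, [0, 0, 0.02], 0],
  [0.022, [0, 0, 0.02], 0],
  [0.022, [0, 0, 0.015], 0],
  [0.022, [0, 0, 0.01], 0],
  [0.022, [0, 0, 0.004], 0],
  [0.022, [0, 0, 0.002], 0],
  [0.022, [0, 0, 0.001], 0],
  [0.022, [0, 0, 0], 0],
  [0.022, [0, 0, 0], 0],
])

```text
clock: 6.13
tcp_pos: [0.4911, 0.0606, 0.1983]
tool_rot: [3.141, 0.001, 2.88]
ft_force: [0.2, -0.2, -0.7]
width: 0.0242
finger_force: 29.8
```

Request:
drive_tool([
  [0.022, [0, 0, 0.0008], 0],
  [0.022, [0, 0, 0], 0],
  [0.028, [0, 0, 0], 0],
  [0.034, [0, 0, 0], 0],
  [0.034, [0, 0, 0], 0],
  [0.034, [0, 0, 0], 0],
  [0.034, [0, 0, -0.005], 0],
  [0.034, [0, 0, -0.01], 0],
  [0.034, [0, 0, -0.02], 0],
  [0.034, [0, 0, -0.03], 0],
  [0.034, [0, 0, -0.03], 0],
  [0.034, [0, 0, -0.02], 0],
  [0.034, [0, 0, 0], 0],
])

```text
clock: 7.22
tcp_pos: [0.4915, 0.0604, 0.3164]
tool_rot: [3.139, 0.006, 2.879]
ft_force: [0.2, -0.4, -0.2]
width: 0.0343
finger_force: 0.0
```

Run:
```python
from h import *
need(.458,-.2197,.09,60)
```

```text
t 7.22 tcp [0.4915 0.0604 0.3164] rpy [179.84   0.34 164.97] w 0.0343 need [-0.04   -0.2794  0.0529] spin 104.97 F [ 0.24 -0.39 -0.22] gf 0.0
```

Request:
drive_tool([
  [0.034, [-0.004, -0.0279, 0], 0],
  [0.034, [-0.004, -0.0279, 0], 0],
  [0.04, [-0.004, -0.0279, 0], 0],
  [0.05, [-0.004, -0.0279, 0], 0],
  [0.05, [-0.004, -0.0279, 0], 0],
  [0.05, [-0.004, -0.0279, 0], 0],
  [0.05, [-0.004, -0.0279, 0], 0],
  [0.05, [-0.004, -0.0279, 0], 0],
  [0.05, [-0.004, -0.0279, 0], 0],
  [0.05, [-0.004, -0.0279, 0], 0],
  [0.05, [0, 0, 0], 7],
  [0.05, [0, 0, 0], 7],
  [0.05, [0, 0, 0], 7],
  [0.05, [0, 0, 0], 7],
  [0.05, [0, 0, 0], 7],
  [0.05, [0, 0, 0], 7],
  [0.05, [0, 0, 0], 7],
  [0.05, [0, 0, 0], 7],
  [0.05, [0, 0, 0], 7],
  [0.05, [0, 0, 0], 7],
])

```text
clock: 8.88
tcp_pos: [0.4571, -0.2192, 0.3121]
tool_rot: [3.142, -0.0, 1.652]
ft_force: [0.8, 0.1, -0.3]
width: 0.0498
finger_force: 0.0
```

Request:
drive_tool([
  [0.05, [0, 0, 0], 7],
  [0.05, [0, 0, 0], 7],
  [0.05, [0, 0, 0], 7],
  [0.05, [0, 0, 0], 7],
  [0.05, [0, 0, 0], 7],
  [0.05, [0, 0, 0], 0],
  [0.05, [0, 0, 0], 0],
])

```text
clock: 9.47
tcp_pos: [0.4573, -0.219, 0.3119]
tool_rot: [-3.141, 0.0, 1.051]
ft_force: [0.3, 0.5, -1.4]
width: 0.0497
finger_force: 0.0
```

Run:
```python
from h import *
need(.458,-.2197,.09,60)
c=cam('top'); s=cam('side')
f=lambda c,a,b: cv2.resize(c['frame'][a[1]-b:a[1]+b,a[0]-b:a[0]+b],(400,400),interpolation=cv2.INTER_CUBIC)
save('t4',np.hstack([f(c,(340,261),36),f(s,(340,235),45)]))
```

```text
t 9.47 tcp [ 0.4573 -0.219   0.3119] rpy [-1.7999e+02  1.0000e-02  6.0240e+01] w 0.0497 need [-0.0003  0.001   0.0489] spin 0.24 F [ 0.25  0.49 -1.38] gf 0.0
```

View pics/t4.png

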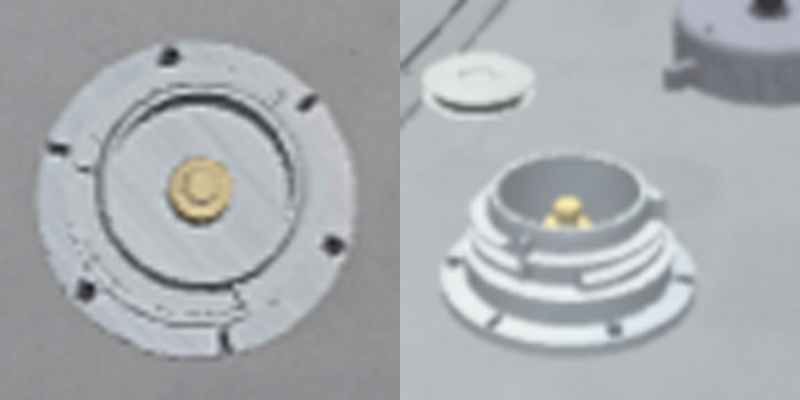

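The weight stands upright in the middle of the pot, crop (200,185) from the top and (567,210) from the side. Now the lid's knob.

Request:
drive_tool([
  [0.05, [0, 0.001, 0.02], 0],
  [0.05, [0, 0, 0.025], 0],
  [0.05, [0, 0, 0.025], 0],
  [0.05, [0, 0, 0.015], 0],
  [0.05, [0, 0, 0.01], 0],
  [0.05, [0, 0, 0.003], 0],
  [0.05, [0, 0, 0], 0],
  [0.012, [0, 0, 0], 0],
  [0.012, [0, 0, 0], 0],
  [0.012, [0, 0, 0], 0],
  [0.012, [0, 0, 0], 0],
  [0.012, [0, 0, 0], 0],
  [0.012, [0, 0, 0], 0],
  [0.012, [0, 0, 0], 0],
], squeeze=60)

```text
clock: 10.73
tcp_pos: [0.4585, -0.2199, 0.215]
tool_rot: [3.14, -0.0, 1.048]
ft_force: [-0.2, -0.0, 6.1]
width: 0.0156
finger_force: 58.4
```

Run:
```python
from h import *
need(.4907,.0617,.041+.08,50)
```

```text
t 10.73 tcp [ 0.4585 -0.2199  0.215 ] rpy [ 1.7989e+02 -2.0000e-02  6.0020e+01] w 0.0156 need [ 0.26   -0.1126 -0.0791] spin 10.02 F [-0.21 -0.04  6.06] gf 58.41453015804291
```

Request:
drive_tool([
  [0.012, [0, 0, -0.005], 0],
  [0.012, [0, 0, -0.015], 0],
  [0.012, [0, 0, -0.025], 0],
  [0.012, [0, 0, -0.025], 0],
  [0.012, [0, 0, -0.02], 0],
  [0.012, [0, 0, -0.01], 0],
  [0.012, [0.01, -0.0043, 0], 0],
  [0.012, [0.02, -0.0087, 0], 0],
  [0.012, [0.025, -0.0108, 0], 0],
  [0.012, [0.025, -0.0108, 0], 0],
  [0.012, [0.025, -0.0108, 0], 0],
  [0.012, [0.025, -0.0108, 0], 0],
  [0.012, [0.025, -0.0108, 0], 0],
  [0.012, [0.025, -0.0108, 0], 0],
  [0.012, [0.025, -0.0108, 0], 0],
  [0.012, [0.025, -0.0108, 0], 0],
  [0.012, [0.02, -0.0087, 0], 0],
  [0.012, [0.01, -0.0043, 0], 0],
  [0.012, [0, 0, 0], 0],
  [0.012, [0, 0, 0], 0],
])

```text
clock: 12.4
tcp_pos: [0.4903, 0.062, 0.3132]
tool_rot: [-3.141, 0.001, 1.049]
ft_force: [0.1, -0.2, -4.0]
width: 0.0155
finger_force: 59.1
```

Request:
drive_tool([
  [0.012, [0, 0, 0], 2],
  [0.012, [0, 0, 0], 3],
  [0.012, [0, 0, 0], 3],
  [0.012, [0, 0, 0], 2],
  [0.012, [0, 0, 0], 0],
  [0.012, [0, 0, 0], 0],
])

```text
clock: 12.9
tcp_pos: [0.4907, 0.0609, 0.3139]
tool_rot: [3.141, 0.0, 0.872]
ft_force: [-0.3, 0.5, -4.9]
width: 0.0153
finger_force: 59.1
```

Run:
```python
from h import *
need(.4907,.0617,.260-.173,50)
c=cam('top'); s=cam('side')
f=lambda c,a,b: cv2.resize(c['frame'][a[1]-b:a[1]+b,a[0]-b:a[0]+b],(400,400),interpolation=cv2.INTER_CUBIC)
save('t5',np.hstack([f(c,(340,261),45),f(s,(340,215),60)]))
```

```text
t 12.9 tcp [0.4907 0.0609 0.3139] rpy [1.7999e+02 2.0000e-02 4.9960e+01] w 0.0153 need [ 0.0006 -0.0006  0.0539] spin -0.04 F [-0.33  0.45 -4.85] gf 59.13809537887573
```

View pics/t5.png

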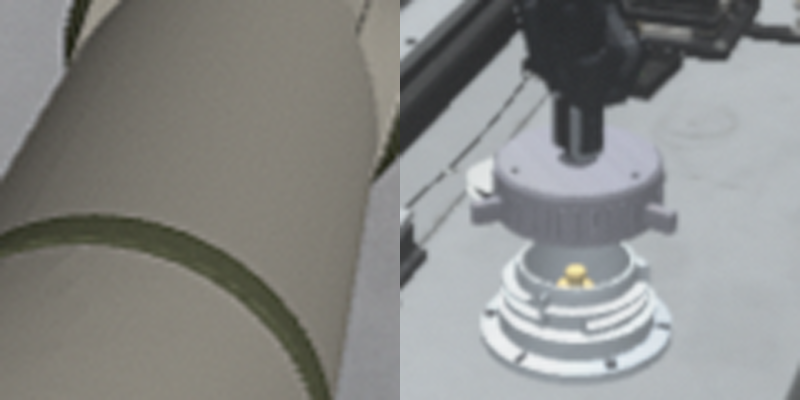

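The side view shows the lid hanging level over the pot, with deck dots at crop (515,170) and (635,175) and wings at (487,208) and (662,217). The arm hides the top view.

Run:
```python
from h import *
c=cam('side'); g=cv2.cvtColor(c['frame'],cv2.COLOR_RGB2GRAY).astype(float)
C=np.array([.4907,.0609]); z=.036+.3139-.215
for u,v in[(314.5,206),(350.5,207.5)]:
    u0,v0=round(u),round(v); w=g[v0-2:v0+3,u0-2:u0+3]; w=np.clip(np.median(w)-8-w,0,None); y,x=np.mgrid[v0-2:v0+3,u0-2:u0+3]; q=np.array([(w*x).sum(),(w*y).sum()])/w.sum()
    p=plane(c,q,z)[0,:2]-C; print(q,p,np.hypot(*p),np.degrees(np.arctan2(p[1],p[0])))
need(.4907,.0617,.087)
```

```text
[313.73 205.99] [0.03405136 0.02989764] 0.045314063981331205 41.283653845795804
[350.74747475 208.3030303 ] [-0.0447031   0.01439378] 0.046963265922996475 162.15216016156324
t 13.05 tcp [0.4908 0.0613 0.3139] rpy [180.    -0.    50.01] w 0.0156 need [ 0.0002 -0.0004  0.0539] spin None F [-0.92  0.05 -5.  ] gf 59.1378128528595
```

Request:
drive_tool([
  [0.012, [0.0002, -0.0004, 0.012], 0],
  [0.012, [0, 0, 0.015], 0],
  [0.012, [0, 0, 0.012], 0],
  [0.012, [0, 0, 0.006], 0],
  [0.012, [0, 0, 0.004], 0],
  [0.012, [0, 0, 0.002], 0],
  [0.012, [0, 0, 0], 0],
  [0.012, [0, 0, 0], 0],
])

```text
clock: 13.72
tcp_pos: [0.4908, 0.0619, 0.2632]
tool_rot: [3.141, -0.0, 0.873]
ft_force: [0.2, -0.9, -3.9]
width: 0.0153
finger_force: 59.1
```

Request:
drive_tool([
  [0.012, [0, 0, 0.0015], 0],
  [0.012, [0, 0, 0.0015], 0],
  [0.012, [0, 0, 0.001], 0],
  [0.012, [0, 0, 0], 0],
  [0.012, [0, 0, 0], 0],
])

```text
clock: 14.13
tcp_pos: [0.4907, 0.062, 0.2589]
tool_rot: [3.142, -0.0, 0.873]
ft_force: [-0.2, 0.3, -4.5]
width: 0.0154
finger_force: 59.1
```

Request:
drive_tool([
  [0.012, [0, 0, 0.001], 0],
  [0.012, [0, 0, 0.001], 0],
  [0.012, [0, 0, 0], 0],
  [0.012, [0, 0, 0], 0],
])

```text
clock: 14.47
tcp_pos: [0.4907, 0.0618, 0.2579]
tool_rot: [3.142, -0.002, 0.872]
ft_force: [-3.2, -0.4, 14.8]
width: 0.0155
finger_force: 61.4
```

Request:
drive_tool([
  [0.012, [0, 0, -0.0007], 0],
  [0.03, [0, 0, 0], 0],
  [0.035, [0, 0, 0], 0],
  [0.035, [0, 0, 0], 0],
  [0.035, [0, 0, 0], 0],
  [0.035, [0, 0, -0.01], 0],
  [0.035, [0, 0, -0.02], 0],
  [0.035, [0, 0, -0.025], 0],
  [0.035, [0, 0, 0], 0],
  [0.035, [0, 0, 0], 0],
])

```text
clock: 15.3
tcp_pos: [0.491, 0.0622, 0.3134]
tool_rot: [3.14, -0.002, 0.873]
ft_force: [-1.2, 0.5, -0.7]
width: 0.0352
finger_force: 0.0
```

```bash
cat >> h.py <<'E'
def lid(z0=.042,C=(.4907,.0617)):
    s=cam('side'); P=cloud(s); Z=P[...,2]; H=np.hypot(P[...,0]-C[0],P[...,1]-C[1])
    m=(H<.05)&(H>.02)&(Z>.05)&(Z<.1); p=P[m]; A=np.c_[p[:,:2]-C,np.ones(len(p))]
    ok=np.ones(len(p),bool)
    for _ in range(4):
        k=np.linalg.lstsq(A[ok],p[ok,2],rcond=None)[0]; ok=abs(A@k-p[:,2])<.004
    print('deck z',k[2].round(4),'tilt deg',np.degrees(k[:2]).round(2),'n',ok.sum(),'origin',(k[2]-.036).round(4))
    g=cv2.cvtColor(s['frame'],cv2.COLOR_RGB2GRAY); b=cv2.morphologyEx(g,cv2.MORPH_BLACKHAT,np.ones((7,7),np.uint8))
    n,l,st,ce=cv2.connectedComponentsWithStats((b>18).astype(np.uint8))
    for i in range(1,n):
        q=plane(s,ce[i],k[2])[0,:2]-C; r=np.hypot(*q)
        if .038<r<.052 and st[i,4]<25: print('dot',ce[i].round(1),st[i,4],'r',r.round(4),'ang',np.degrees(np.arctan2(q[1],q[0])).round(1))
    return s
E
python3 - <<'E'
from h import *
s=lid(); need(.4907,.0617,.1,42)
save('t6',cv2.resize(s['frame'][155:275,270:410],(700,600),interpolation=cv2.INTER_CUBIC))
E
```

```text
deck z 0.0797 tilt deg [-0.07  0.  ] n 591 origin 0.0437
dot [332.9 214.2] 12 r 0.0491 ang -71.5
dot [314.2 228.2] 6 r 0.0446 ang 40.5
dot [349.3 230.3] 3 r 0.0444 ang 163.3
t 15.35 tcp [0.4907 0.0622 0.3127] rpy [ 1.7997e+02 -5.0000e-02  5.0030e+01] w 0.0351 need [-0.0004  0.0003  0.0397] spin 8.03 F [-0.74 -0.63  0.34] gf 0.0
```

View pics/t6.png

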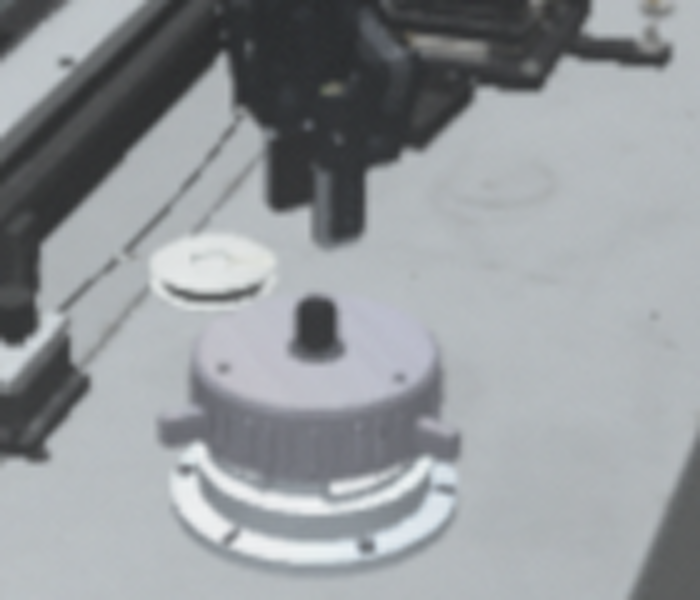

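The lid sits level on the threads, released (deck at z = 0.0797, so origin 43.7 mm), with wings at crop (180,425) and (440,435) and the fingers clear above. The measured wing angle is 42°, about 29° clockwise of the gap.

Request:
drive_tool([
  [0.026, [0, 0, 0], 4],
  [0.026, [0, 0, 0], 4],
  [0.026, [0.02, 0, 0], 0],
  [0.026, [0.03, 0, 0], 0],
  [0.026, [0.02, 0, 0], 0],
  [0.026, [0, 0, 0.02], 0],
  [0.026, [0, 0, 0.02], 0],
  [0.026, [0, 0, 0], 0],
  [0.026, [0, 0, 0], 0],
])

```text
clock: 16.1
tcp_pos: [0.5422, 0.1084, 0.2713]
tool_rot: [-3.14, 0.003, 0.732]
ft_force: [-0.2, -0.6, 0.6]
width: 0.0262
finger_force: 0.0
```

Run:
```python
from h import *
need(.5435,.1092,.035,42)
```

```text
t 16.1 tcp [0.5422 0.1084 0.2713] rpy [-179.92    0.19   41.96] w 0.0262 need [0.0017 0.0004 0.0632] spin -0.04 F [-0.15 -0.62  0.57] gf 0.0
```

Request:
drive_tool([
  [0.026, [0.0015, 0.0004, 0.01], 0],
  [0.026, [0, 0, 0.015], 0],
  [0.026, [0, 0, 0.01], 0],
  [0.026, [0, 0, 0.008], 0],
  [0.026, [0, 0, 0.008], 0],
  [0.026, [0, 0, 0.007], 0],
  [0.026, [0, 0, 0.005], 0],
  [0.026, [0, 0, 0], 0],
  [0.026, [0, 0, 0], 0],
])

```text
clock: 16.85
tcp_pos: [0.5441, 0.1094, 0.2095]
tool_rot: [-3.141, 0.0, 0.733]
ft_force: [-1.0, 0.9, 0.5]
width: 0.0262
finger_force: 0.0
```

Run:
```python
from h import *
need(.5435,.1092,.035,42); lid()
```

```text
t 16.85 tcp [0.5441 0.1094 0.2095] rpy [-1.7999e+02  1.0000e-02  4.1980e+01] w 0.0262 need [-0.0006 -0.0003  0.0015] spin -0.02 F [-0.95  0.86  0.5 ] gf 0.0
deck z 0.0796 tilt deg [-0.01  0.18] n 517 origin 0.0436
dot [332.9 214.2] 12 r 0.0494 ang -71.5
dot [349.5 230.5] 4 r 0.0449 ang 163.1
```

Request:
drive_tool([
  [0.026, [-0.0001, -0.0037, 0], -3],
  [0.026, [-0.0001, -0.0037, 0], -3],
  [0.026, [-0.0001, -0.0037, 0], -3],
  [0.026, [-0.0001, -0.0037, 0], -3],
  [0.026, [-0.0001, -0.0037, 0], -3],
  [0.026, [-0.0001, -0.0037, 0], -3],
  [0.026, [-0.0001, -0.0037, 0], -3],
  [0.026, [-0.0001, -0.0037, 0], -3],
  [0.026, [0, 0, 0], 0],
])

```text
clock: 17.65
tcp_pos: [0.5202, 0.1267, 0.2102]
tool_rot: [3.141, -0.001, 1.154]
ft_force: [-0.5, -0.1, -0.2]
width: 0.026
finger_force: 0.1
```

Run:
```python
from h import *
a=np.radians(66);need(.4907+.071*np.cos(a),.0617+.071*np.sin(a),.035,66); lid()
```

```text
t 17.65 tcp [0.5202 0.1267 0.2102] rpy [ 1.7995e+02 -3.0000e-02  6.6130e+01] w 0.026 need [-0.0004 -0.0005  0.0022] spin 0.13 F [-0.55 -0.11 -0.18] gf 0.13197907312132884
deck z 0.08 tilt deg [0.34 0.14] n 314 origin 0.044
dot [352.5 227.5] 4 r 0.0456 ang -178.7
```

Request:
drive_tool([
  [0.026, [-0.0001, -0.0025, 0], -2],
  [0.026, [-0.0001, -0.0025, 0], -2],
  [0.026, [-0.0001, -0.0025, 0], -2],
  [0.026, [-0.0001, -0.0025, 0], -2],
  [0.026, [0, 0, 0], 0],
])

```text
clock: 18.12
tcp_pos: [0.51, 0.1303, 0.2095]
tool_rot: [-3.14, 0.0, 1.295]
ft_force: [-0.7, 0.3, 0.1]
width: 0.0259
finger_force: 0.0
```

Run:
```python
from h import *
a=np.radians(74);need(.4907+.071*np.cos(a),.0617+.071*np.sin(a),.035,74); lid()
```

```text
t 18.12 tcp [0.51   0.1303 0.2095] rpy [-179.91    0.     74.2 ] w 0.0259 need [-0.0002  0.0004  0.0015] spin 0.2 F [-0.68  0.28  0.05] gf 0.0
deck z 0.071 tilt deg [ 0.37 -1.42] n 273 origin 0.035
dot [333.9 218.4] 8 r 0.0451 ang -74.3
dot [353. 230.] 5 r 0.0458 ang -172.6
```

Request:
drive_tool([
  [0.026, [-0.0001, -0.0025, 0], -2],
  [0.026, [0, 0, 0], 0],
  [0.026, [0, 0, 0.0015], 0],
])

```text
clock: 18.42
tcp_pos: [0.5083, 0.1307, 0.2082]
tool_rot: [-3.141, -0.0, 1.327]
ft_force: [-0.0, -0.4, -0.7]
width: 0.0258
finger_force: 0.0
```

Run:
```python
from h import *
a=np.radians(76);need(.4907+.071*np.cos(a),.0617+.071*np.sin(a),.035,76); lid()
```

```text
t 18.42 tcp [0.5083 0.1307 0.2082] rpy [-1.7999e+02 -1.0000e-02  7.6020e+01] w 0.0258 need [-0.0002 -0.0004  0.0002] spin 0.02 F [-0.03 -0.44 -0.67] gf 0.0
deck z 0.0705 tilt deg [-0.29 -0.02] n 256 origin 0.0345
dot [352.5 229. ] 6 r 0.0442 ang -165.9
```

The lid has dropped into the thread start (origin 34.5 mm). Now turning it forward.

Request:
drive_tool([
  [0.026, [-0.0001, 0.0037, 0], 3],
  [0.026, [-0.0001, 0.0037, 0], 3],
  [0.026, [-0.0001, 0.0037, 0], 3],
  [0.026, [-0.0001, 0.0037, 0], 3],
  [0.026, [-0.0001, 0.0037, 0], 3],
  [0.026, [-0.0001, 0.0037, 0], 3],
  [0.026, [-0.0001, 0.0037, 0], 3],
  [0.026, [-0.0001, 0.0037, 0], 3],
  [0.026, [-0.0001, 0.0037, 0], 3],
  [0.026, [-0.0001, 0.0037, 0], 3],
  [0.026, [-0.0001, 0.0037, 0], 3],
  [0.026, [-0.0001, 0.0037, 0], 3],
  [0.026, [0, 0, 0], 0],
])

```text
clock: 19.55
tcp_pos: [0.5456, 0.1072, 0.2078]
tool_rot: [3.141, 0.0, 0.695]
ft_force: [0.9, 0.9, -0.5]
width: 0.0262
finger_force: 0.0
```

Run:
```python
from h import *
a=np.radians(40);need(.4907+.071*np.cos(a),.0617+.071*np.sin(a),.035,40); lid()
```

```text
t 19.55 tcp [0.5456 0.1072 0.2078] rpy [1.7999e+02 3.0000e-02 3.9840e+01] w 0.0262 need [-0.0003 -0.0005 -0.0002] spin -0.16 F [ 0.89  0.89 -0.48] gf 0.028541858155222144
deck z 0.0697 tilt deg [-0.23 -0.12] n 546 origin 0.0337
dot [315.5 222.5] 19 r 0.0484 ang -15.8
dot [349.8 232.4] 5 r 0.0415 ang 173.7
```

Request:
drive_tool([
  [0.026, [-0.0001, 0.0037, 0], 3],
  [0.026, [-0.0001, 0.0037, 0], 3],
  [0.026, [-0.0001, 0.0037, 0], 3],
  [0.026, [-0.0001, 0.0037, 0], 3],
  [0.026, [-0.0001, 0.0037, 0], 3],
  [0.026, [-0.0001, 0.0037, 0], 3],
  [0.026, [-0.0001, 0.0037, 0], 3],
  [0.026, [-0.0001, 0.0037, 0], 3],
  [0.026, [-0.0001, 0.0037, 0], 3],
  [0.026, [-0.0001, 0.0037, 0], 3],
  [0.026, [-0.0001, 0.0037, 0], 3],
  [0.026, [-0.0001, 0.0037, 0], 3],
  [0.026, [0, 0, 0], 0],
])

```text
clock: 20.68
tcp_pos: [0.5617, 0.0666, 0.208]
tool_rot: [3.141, 0.0, 0.069]
ft_force: [0.0, 0.3, 0.6]
width: 0.026
finger_force: 0.0
```

Run:
```python
from h import *
a=np.radians(4);need(.4907+.071*np.cos(a),.0617+.071*np.sin(a),.035,4); lid()
```

```text
t 20.68 tcp [0.5617 0.0666 0.208 ] rpy [179.98   0.     3.94] w 0.026 need [-0.0002 -0.      0.    ] spin -0.06 F [0.05 0.29 0.65] gf 0.02552043717514607
deck z 0.0676 tilt deg [-0.05  0.09] n 587 origin 0.0316
dot [333.1 218.9] 15 r 0.0486 ang -72.1
dot [344.5 220.5] 4 r 0.0492 ang -104.6
dot [313.5 227.5] 4 r 0.0445 ang 8.7
dot [341.5 237.5] 4 r 0.041 ang 136.3
```

Request:
drive_tool([
  [0.026, [0, 0.0019, 0], 1.5],
  [0.026, [0, 0.0019, 0], 1.5],
  [0.026, [0, 0.0019, 0], 1.5],
  [0.026, [0, 0.0019, 0], 1.5],
  [0.026, [0, 0.0019, 0], 1.5],
  [0.026, [0, 0, 0], 0],
])

```text
clock: 21.23
tcp_pos: [0.5619, 0.0568, 0.2081]
tool_rot: [3.141, -0.0, -0.064]
ft_force: [-0.6, 0.5, 0.2]
width: 0.0257
finger_force: 0.1
```

Request:
drive_tool([
  [0.026, [0, 0.0012, 0], 1],
  [0.026, [0, 0.0012, 0], 1],
  [0.026, [0, 0, 0], 0],
])

```text
clock: 21.48
tcp_pos: [0.5617, 0.0547, 0.2081]
tool_rot: [3.141, -0.0, -0.098]
ft_force: [-0.2, 0.4, -1.0]
width: 0.0261
finger_force: 0.3
```

Request:
drive_tool([
  [0.026, [0, 0.0012, 0], 1],
  [0.026, [0, 0.0012, 0], 1],
  [0.026, [0, 0, 0], 0],
])

```text
clock: 21.73
tcp_pos: [0.5616, 0.0531, 0.2081]
tool_rot: [-3.141, 0.0, -0.132]
ft_force: [0.8, 3.8, -0.3]
width: 0.0262
finger_force: 2.1
```

Run:
```python
from h import *
a=np.radians(-7.5);need(.4907+.071*np.cos(a),.0617+.071*np.sin(a),.035,-7.5); lid()
```

```text
t 21.73 tcp [0.5616 0.0531 0.2081] rpy [-1.7994e+02  1.0000e-02 -7.5600e+00] w 0.0262 need [-0.0004  0.0007  0.0001] spin -0.06 F [ 0.81  3.77 -0.29] gf 2.1202309685759246
deck z 0.067 tilt deg [-0.16  0.35] n 591 origin 0.031
dot [333.  219.2] 13 r 0.0487 ang -71.8
dot [347.5 222.5] 4 r 0.047 ang -117.2
dot [314.5 225.5] 4 r 0.0456 ang -4.7
dot [337.5 238.5] 4 r 0.0409 ang 123.2
```

Request:
drive_tool([
  [0.026, [0, 0.0012, 0], 1],
  [0.026, [0, 0.0008, 0], 0],
  [0.026, [0, 0, 0], 0],
])

```text
clock: 22.03
tcp_pos: [0.5615, 0.0523, 0.2081]
tool_rot: [-3.139, 0.001, -0.147]
ft_force: [-0.2, 10.0, 0.9]
width: 0.0261
finger_force: 4.6
```

Run:
```python
from h import *
a=np.radians(-8.5);need(.4907+.071*np.cos(a),.0617+.071*np.sin(a),.035,-8.5); lid()
```

```text
t 22.03 tcp [0.5615 0.0523 0.2081] rpy [-1.7983e+02  4.0000e-02 -8.4000e+00] w 0.0261 need [-0.0004  0.0012  0.0001] spin 0.1 F [-0.24  9.99  0.85] gf 4.648061553016305
deck z 0.067 tilt deg [0.01 0.12] n 591 origin 0.031
dot [333.  219.2] 13 r 0.0486 ang -71.8
dot [347.5 222.5] 4 r 0.047 ang -117.2
dot [314.5 225.5] 4 r 0.0456 ang -4.7
dot [337.2 238.6] 5 r 0.0412 ang 122.1
```

The wing now takes 10 N without moving, at about 70° of forward turn, with the origin near 31 mm: this is the stop. Backing off and lifting clear.

Request:
drive_tool([
  [0.026, [0, -0.005, 0], 0],
  [0.026, [0, -0.005, 0], 0],
  [0.026, [0, 0, 0], 0],
  [0.026, [0, 0, -0.005], 0],
  [0.026, [0, 0, -0.015], 0],
  [0.026, [0, 0, -0.025], 0],
  [0.026, [0, 0, -0.03], 0],
  [0.026, [0, 0, -0.03], 0],
  [0.026, [0, 0, -0.03], 0],
  [0.026, [0, -0.03, 0], 0],
  [0.026, [0, -0.035, 0], 0],
  [0.026, [0, -0.035, 0], 0],
  [0.026, [0, -0.035, 0], 0],
  [0.026, [0, -0.035, 0], 0],
  [0.026, [0, -0.035, 0], 0],
  [0.026, [0, -0.03, 0], 0],
  [0.026, [0, 0, 0], 0],
  [0.026, [0, 0, 0], 0],
  [0.026, [0, 0, 0], 0],
])

```text
clock: 23.67
tcp_pos: [0.5973, 0.2917, 0.3433]
tool_rot: [3.14, -0.001, -0.149]
ft_force: [-0.7, 0.1, 0.5]
width: 0.0256
finger_force: 0.0
```

Run:
```python
from h import *
s=lid(); c=cam('top'); need(.5,.06,.1)
f=lambda c,a,b: cv2.resize(c['frame'][a[1]-b:a[1]+b,a[0]-b:a[0]+b],(400,400),interpolation=cv2.INTER_CUBIC)
save('t7',np.hstack([f(c,(340,261),45),f(s,(335,225),60)]))
```

```text
deck z 0.067 tilt deg [0.11 0.12] n 595 origin 0.031
dot [333.  219.2] 13 r 0.0487 ang -71.8
dot [347.2 222.4] 5 r 0.0469 ang -116.2
dot [314. 226.] 5 r 0.0458 ang -1.5
dot [337.2 238.6] 5 r 0.0412 ang 122.1
t 23.77 tcp [0.5975 0.291  0.3435] rpy [ 1.7997e+02 -2.0000e-02 -8.6500e+00] w 0.026 need [-0.0617  0.243   0.0706] spin None F [-0.07  0.42  0.64] gf 0.0
```

View pics/t7.png

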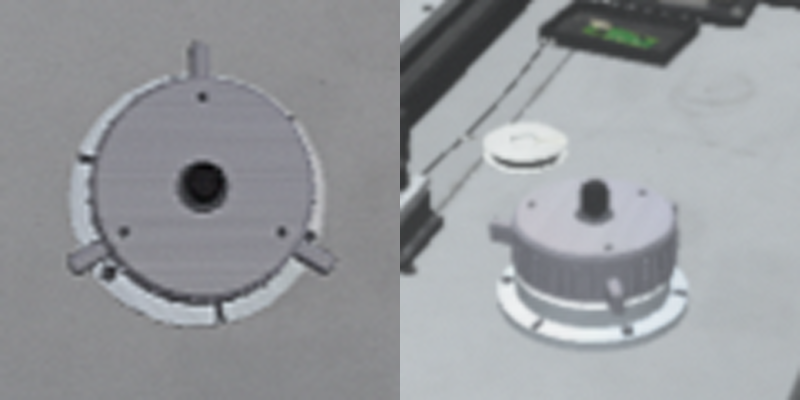

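The top view shows the lid home and centred, with dots at crop (203,97), (124,232) and (282,232); the side view shows it sitting low and level. I'll check the exact angle before handing in.

Run:
```python
from h import *
c=cam('top'); g=cv2.cvtColor(c['frame'],cv2.COLOR_RGB2GRAY).astype(float); Q=[]
for x,y in[(203,97),(124,232),(282,232)]:
    u,v=round(295+x/4.444),round(216+y/4.444); w=g[v-2:v+3,u-2:u+3]; w=np.clip(np.median(w)-12-w,0,None); yy,xx=np.mgrid[v-2:v+3,u-2:u+3]; Q.append([(w*xx).sum()/w.sum(),(w*yy).sum()/w.sum()])
p=plane(c,np.array(Q),.0665)[:,:2]; d=p-p.mean(0); print(p.mean(0),np.hypot(*d.T),'ang',np.degrees(np.arctan2(d[:,1],d[:,0])),np.degrees(np.angle(((d[:,0]+1j*d[:,1])**3).sum()))/3)
```

```text
[0.48983955 0.06108059] [0.04472117 0.04475538 0.04473619] ang [   0.59894358  120.60204355 -119.36156733] 0.6131399333646148
```

```bash
python3 -c "
from h import *
print(job_done())"
```

```text
the job is handed in; nothing more can be done
None
```

The job is handed in, at about 24 s of the 72 s limit: the weight was upright in the pot when last seen before the lid went on, and the lid dropped into the thread start and was turned forward about 70° to its hard stop (10 N on a wing did not move it), with the robot clear and the other things not touched.

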